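# Take the wound filter cartridge off its standpipe

### The job

The clay-water filter is open for service, with both covers off. Take the string-wound cartridge off its standpipe: it is held by a bayonet, so turn it anticlockwise (seen from above) until you feel its stop, but do not force it past the stop, which would unscrew the standpipe, and slide it straight up off the pipe. Set it down gently, standing upright on the floor of the steel drip tray, and leave the pleated cartridge and everything else where it is.

Things in the scene. Friction and masses are not known exactly. Their poses are not given: they have to be found in the camera images.
- cartridge: The string-wound cartridge to take off: a stiff upright bobbin of off-white yarn wound criss-cross on a white plastic core, 62 mm across, 127 mm tall (lowest 8 mm: plastic foot 56 mm across), bore 27 mm, 0.2 to 0.45 kg. Origin: centre of its underside; z up its axis. It starts on either of the unit's two standpipes, underside 51 mm above the bench. Grip it firmly across its diameter.
- cartridge_top (a point): Centre of the cartridge's top, 127 mm above its underside. Once unlocked it turns and slides freely on the standpipe (1.5 mm play all round); it must rise 135 mm for its underside to clear the pipe's tip.
- bayonet (a point): The bayonet inside the cartridge's foot, 18 mm above its underside. L-slots in the foot hook under two lugs on the standpipe, out of sight; standpipes are screwed in, so no yaw given here tells where the lugs are. It must turn 0.35 to 1.5 rad anticlockwise to a hard stop. It lifts free at the stop and up to 0.1 rad short of it; farther off it rises 3 mm and is held.
- pleated: Bystander: the pleated cartridge on the other standpipe, off-white with upright pleats between smooth end rings 68 mm across, 127 mm tall. Origin: centre of its underside. Leave alone.
- unit: Filter base, fixed: grey plastic block 140 x 270 x 45 mm (x, y, z), origin centre of its underside, with two brass stubs to +x and a small gauge midway near its +x edge, top 112 mm above the bench. Two places at y = +70 and -70 mm: seat 51 mm above the bench, steel rim 109 mm across, and a 24 mm steel standpipe, rounded tip 186 mm above the bench, 8 mm above a seated cartridge's top.
- pipe_a (a joint): Thread of the standpipe that carries the wound cartridge: how far it has been unscrewed, in rad, 0 at the start. It is hand-tight: it stays put until some 0.7 N m is put on it through the stop of the bayonet, then turns anticlockwise. Keep it below 0.12.
- tray: Fixed open drip tray of sheet steel, 170 x 210 x 28 mm (x, y, z), walls 3 mm, empty. Origin: centre of its underside, on the bench.
- tray_floor (a point): Centre of the drip tray's inner floor, 3 mm above the bench; same axes as the tray.
- cover_a: Bystander: domed stainless filter cover standing on the bench, 104 mm in diameter, 193 mm tall. Origin: centre of its underside.
- cover_b: Bystander: a second cover like it. Origin: centre of its underside.
- mug: Bystander: grey clay mug 84 mm in diameter, 95 mm tall, with a handle at its +y. Origin: centre of its underside.
- jar: Bystander: grey clay lidded jar, 110 mm in diameter, 129 mm tall. Origin: centre of its underside.
Not all that is in view belongs to the job. What is shaped like the cartridge but green is not meant.

How it is judged (in metres and radians):
On the way:
1. the cartridge is unlocked and slid up clear of its standpipe (height (world z) of cartridge above 0.183 m and angle between cartridge's own z axis and vertical below 0.3 rad), for 0.1 s.
At the end, for the whole second after the job is handed in: The wound cartridge stands upright (within 0.1 rad) and at rest on the floor of the drip tray (underside within 5 mm of the floor, anywhere inside the tray's walls), released; its standpipe still screwed in (within 0.12 rad); the pleated cartridge and all else are where they were (z of cartridge in the frame of tray_floor between -0.005 and 0.005 m and x of cartridge in the frame of tray_floor between -0.06 and 0.06 m and y of cartridge in the frame of tray_floor between -0.08 and 0.08 m and angle between cartridge's own z axis and vertical below 0.1 rad and linear speed of cartridge below 0.02 m/s and contact force between cartridge and the fingers below 0.1 N and value of joint pipe_a below 0.12 rad); the robot touches nothing.
It fails at once if the standpipe is unscrewed by more than 0.12 rad (the cartridge was forced past its stop) (value of joint pipe_a above 0.12 rad).
It fails at once if the cartridge is dropped: it is in the air, touching nothing, with its underside more than 20 mm above the tray floor (z of cartridge in the frame of tray_floor above 0.02 m and contact force between cartridge and anything else below 0.01 N).
It fails at once if the pleated cartridge is shifted by more than 8 mm or tipped (distance of pleated from where it was at the start of the episode above 0.008 m or angle between pleated's own z axis and vertical above 0.15 rad).
It fails at once if another object is pushed by more than 20 mm (distance of any of cover_a, cover_b, mug, jar from where it was at the start of the episode above 0.02 m).
It also fails if it takes over 61 s, if anything falls off the work surface, if the arm or the gripper's body presses on something with over 40 N, if the wrist force passes 120 N, or if a joint passes its speed limit or range.

### The arm

A 6-joint arm with a two-finger parallel gripper is mounted at the origin on the work surface. World frame = base frame: x ahead of the robot, y to its left, z up, the work surface at z = 0. Lengths are in mm, angles in rad, forces in N, time in s.
With the tool pointing down it reaches from about 275 to 750 mm from the base axis. Payload 10.2 kg.
Tool frame: the origin (TCP) lies between the finger pads; the fingertips stand 8 mm ahead of it and the grasp point (between the pads) lies 11 mm behind it; z points along the fingers, x is the direction in which the jaws open and shut, and the axes are right-handed (so a half turn about z gives the same grasp; the last joint's range is limited). The gripper opens to 85 mm and grips with 20 to 120 N. Pads are 22 mm wide; open, the fingers measure 114 mm over their backs; the gripper's body (76 mm by 85 mm) begins 54 mm behind the grasp point. The pads swing forward as they close: fully open they stand 13 mm farther back than shut.
Start: joints at [-1.48, 0.313, 1.498, -0, 1.331, -0.223], TCP at [162.042, -499.373, 239.294] pointing down, gripper open.
Joint ranges: [-2.94, 2.94], [-0.97, 2.17], [0.19, 2.56], [-1.23, 4.37], [0.02, 3.11], [-2.88, 2.88]. Speed limits (rad/s): [2.39, 2.39, 3.01, 3.14, 3.14, 3.14].

### API

Orientations are given as a unit quaternion [w, x, y, z].
In Python, from rig import sense, eyes, ctrl gives the robot as it stands.
- The arm moves only by the tool move_arm, never from a script. Its argument "rows" is a list that holds one entry, the list of rows, each a list of 5 numbers: the shift along the tool's x, y, z in mm, then the turn about the tool's z in units of 6 degrees (1.0 is 6 degrees), then the gripper command: -1 is shut, 1 is fully open, values between are in proportion. In form: [[[dx, dy, dz, roll, jaw], ...]]. A call has 1 to 12 rows; each row is the pose to reach, as a shift and turn from the pose measured when the call began, along the tool's axes at that moment; what a row does not reach only later rows make up. A row lasts 1/8 s, in which the tool goes at most 62.5 mm and 10.7 degrees, less where a joint would pass 70% of its speed; a pose out of reach is approached as far as the arm can. A call with a gripper value outside its range is refused whole. The fingers move at their own pace and stop on an object; "squeeze" is the grip in N (left out, the last holds). Time passes only in rows, so rows that repeat a pose let the fingers close. It gives the time, the measured TCP pose, the force and the opening at its end, in the units of the state.
- sense(): the state, without advancing time (a new reading comes with each control period).
- eyes.capture(name): name is "side" or "top" or "wrist"; returns a dict with "color" (384x512x3 uint8, blue, green, red), "vertical_fov" (degrees; the focal length in pixels is half the picture's height over the tangent of half this angle, whatever the lens; pixels are square), "cx", "cy" (the principal point, pixels), "xyz" and "attitude" of the camera in the world. Camera axes: x right, y down, z forward; pixel columns grow to the right and rows downward; lengths in mm; the calibration is good to about 2 mm. A picture is of the moment at which its call begins. There is no depth.
- ctrl.finish_job(): hands the job in, once; it reports no verdict.
The state is a dict: "time_s": time; "joints": joint angles; "dq": joint speeds; "tau": joint torques, N m; "eef_pos": TCP position; "ee_rot": TCP orientation; "force": force on the tool from outside, world axes, zero at the start; "wrist_torque": the same for the moment, N m; "grip_width": opening from 0.0 (shut) to 1.0 (fully open).
Only numpy, scipy, OpenCV 4.12 (cv2) and the standard library are available. Lean on these libraries where they do the work, as an engineer would, in place of code of your own. Each camera call takes 0.05 s, during which the arm holds its last target. There are 200 camera calls.

## Working session

There is one attempt and no reset: what is moved stays moved. The work goes in short steps, Python scripts to look and compute and a tool call to move; the robot and the scene stay as the last step left them, time stands still between calls to the robot, and variables do not carry over. Pictures are saved under pics/ and viewed, about 8 in all and at most 12, crops included, and the job is handed in when it is done.

Besides the shell and the picture viewer there is one more tool, called after ">>>" as name(argument=value, ...) on one line, values as JSON. move_arm: Moves the arm, as the interface text tells. Its arguments: {"type":"object","properties":{"rows":{"type":"array","items":{"type":"array","items":{"type":"array","items":{"type":"number"}}}},"squeeze":{"type":"number"}},"required":["rows"]}

```bash
mkdir -p pics; ls
cat > h.py <<'E'
import numpy as np, cv2
from scipy.spatial.transform import Rotation as R
from rig import sense, eyes, ctrl
def cap(n,f=None):
    c=eyes.capture(n)
    if f: cv2.imwrite('pics/'+f,c['color'])
    return c
def rot(c):
    a=np.array(c['attitude'],float)
    return a if a.shape==(3,3) else R.from_quat(a,scalar_first=True).as_matrix()
def foc(c): return c['color'].shape[0]/2/np.tan(np.radians(c['vertical_fov'])/2)
def ray(c,u,v):
    d=rot(c)@np.array([(u-c['cx'])/foc(c),(v-c['cy'])/foc(c),1]); return np.array(c['xyz'],float),d
def onz(c,u,v,z):
    o,d=ray(c,u,v); return o+d*(z-o[2])/d[2]
def proj(c,p):
    q=rot(c).T@(np.array(p,float)-np.array(c['xyz'])); return q[:2]/q[2]*foc(c)+[c['cx'],c['cy']]
E
python3 - <<'E'
from h import *
for n in ('side','top','wrist'):
    c=cap(n,n+'0.png'); print(n,{k:v for k,v in c.items() if k!='color'})
print(sense())
a=cv2.imread('pics/side0.png');b=cv2.imread('pics/top0.png')
E
```

```text
pics
side {'vertical_fov': 54.903457548475274, 'cx': 257.1938243274661, 'cy': 193.02120180661225, 'xyz': array([ 195.2678835 ,  861.32307847, 1223.97693469]), 'attitude': array([ 0.06841165, -0.19708795,  0.91781483, -0.33777525])}
top {'vertical_fov': 56.12509921525432, 'cx': 261.10912215914584, 'cy': 200.5543688962106, 'xyz': array([ 437.00899718,   21.98181802, 1204.83431517]), 'attitude': array([ 0.03833967, -0.70449874,  0.70749391, -0.04079177])}
wrist {'vertical_fov': 61.73272226141536, 'cx': 256.66519302075085, 'cy': 193.1118675929143, 'xyz': array([ 240.29074944, -472.81404145,  373.93557076]), 'attitude': array([ 0.12979368,  0.79840088, -0.58029313, -0.09470753])}
{'time_s': 0.15, 'joints': array([-1.48035557e+00,  3.13332406e-01,  1.49818624e+00, -4.67244833e-06,
        1.33100756e+00, -2.23397712e-01]), 'dq': array([-0.00052979, -0.00121797, -0.00115435,  0.00061469,  0.00069582,
       -0.00025732]), 'tau': array([ 7.56981954e-04, -4.12370682e+01, -2.59798533e+01, -2.63628945e-04,
        3.22871281e-03,  3.25951383e-06]), 'eef_pos': array([ 162.04736801, -499.19671853,  238.88967678]), 'ee_rot': array([-3.49765630e-04,  8.08922943e-01, -5.87914496e-01, -3.09115690e-04]), 'force': array([0.377599  , 0.56274766, 0.81070995]), 'wrist_torque': array([ 0.00127721, -0.03088211,  0.01027869]), 'grip_width': 1.001682501461692}
```

View pics/top0.png

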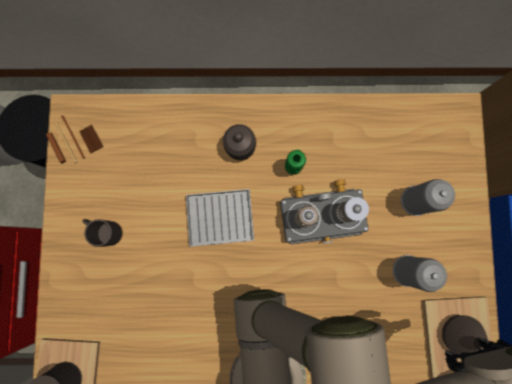

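View pics/side0.png

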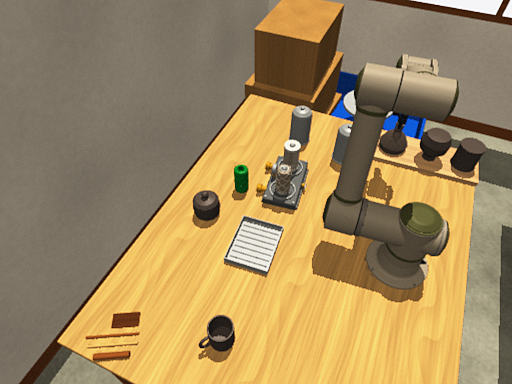

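The top view shows the tray at (220,218), the unit at (325,215) with candidate cartridges at (306,215) and (350,210), and the green decoy at (295,161). In the side view the candidates are at (284,180) and (292,153). I'll enlarge both views to tell wound from pleated.

Run:
```python
import cv2,numpy as np
a=cv2.imread('pics/side0.png')[125:215,240:330];b=cv2.imread('pics/top0.png')[175:255,270:380]
r=lambda i,w,h:cv2.resize(i,(w,h),interpolation=cv2.INTER_CUBIC)
cv2.imwrite('pics/crop1.png',np.hstack([r(a,380,380),r(b,420,380)]))
```

```text
(no output)
```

View pics/crop1.png

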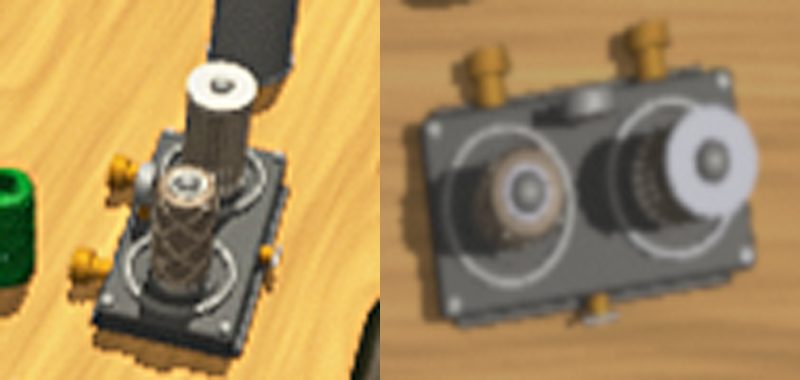

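The wound cartridge (criss-cross yarn, grey core ring) is the one at top pixel (309,215) and side pixel (284,169). The one at top (357,209) has upright pleats and a broad smooth end ring, so it's the bystander. The green item is the decoy. Next I'll triangulate.

Run:
```python
from h import *
T=cap('top');S=cap('side')
def tri(u1,v1,u2,v2):
    o1,d1=ray(T,u1,v1);o2,d2=ray(S,u2,v2)
    s=np.linalg.lstsq(np.c_[d1,-d2],o2-o1,rcond=None)[0]
    a=o1+d1*s[0];b=o2+d2*s[1];return (a+b)/2,np.linalg.norm(a-b)
print('tri tip',tri(308.8,215.4,284.3,168.8))
print('tip',onz(T,308.8,215.4,184),'rim',onz(T,303.5,218.2,51),'side tip',onz(S,284.3,168.8,184),'pleated tip',onz(T,357,208.7,184))
# tray: bluish-grey/bright contour in top view
hsv=cv2.cvtColor(T['color'],cv2.COLOR_BGR2HSV)
m=np.zeros(hsv.shape[:2],np.uint8);m[180:255,175:265]=((hsv[180:255,175:265,1]<60)*255)
cs=cv2.findContours(m,cv2.RETR_EXTERNAL,cv2.CHAIN_APPROX_NONE)[0]
c=max(cs,key=cv2.contourArea);box=cv2.boxPoints(cv2.minAreaRect(c))
P=np.array([onz(T,*p,25) for p in box]);print(box,P,P.mean(0),np.linalg.norm(np.roll(P,1,0)-P,axis=1))
```

```text
tri tip (array([ 508.55431937, -119.70049745,  167.69589021]), np.float64(2.8869730500104662))
tip [ 508.79886363 -117.09149307  184.        ] rim [ 509.22807971 -118.03072261   51.        ] side tip [ 502.3392312  -104.90552648  184.        ] pleated tip [ 527.33185822 -254.76971449  184.        ]
[[184.418   194.59834]
 [248.97537 188.72948]
 [253.63931 240.03276]
 [189.08194 245.90163]] [[590.46735336 270.61800847  25.        ]
 [609.18959768  57.55951259  25.        ]
 [440.39633177  42.48542874  25.        ]
 [422.37037142 252.22568393  25.        ]] [515.60591356 155.72215843  25.        ] [169.1001861  213.8795107  169.46502477 210.51344349]
```

>>> move_arm(rows=[[[0,0,-20,0,1],[-30,-52,-30,0,1],[-60,-105,-30,0,1],[-90,-157,-30,0,1],[-120,-210,-30,0,1],[-150,-262,-30,0,1],[-180,-315,-30,0,1],[-205,-360,-30,0,1],[-230,-403,-30,0,1],[-250,-438,-30,0,1],[-256,-448,-30,0,1],[-256,-448,-30,0,1]]])

```text
time_s: 1.75
eef_pos: [509.0, -117.6, 269.0]
ee_rot: [-0.0, 0.809, -0.588, -0.0]
force: [1.2, 0.5, 0.5]
grip_width: 1.001
```

Run:
```python
from h import *
s=sense();print(s)
c=cap('wrist','w1.png');print(c['xyz'])
for z in(178,186):print(proj(c,[509,-117,z]))
```

```text
{'time_s': 1.75, 'joints': array([-4.51597514e-01,  2.87270189e-01,  1.45404808e+00,  2.18207533e-04,
        1.40110110e+00,  8.04662449e-01]), 'dq': array([-0.03195074, -0.01253944,  0.01308303, -0.00498384, -0.00121385,
       -0.00725733]), 'tau': array([ 1.57097619e+00, -4.01726854e+01, -2.68791121e+01,  1.00646603e-01,
        3.56833814e-03,  1.34962960e-01]), 'eef_pos': array([ 508.99141896, -117.55743063,  269.02555049]), 'ee_rot': array([-3.32655710e-05,  8.09116879e-01, -5.87647593e-01, -4.25815446e-04]), 'force': array([1.19014299, 0.49745366, 0.4526639 ]), 'wrist_torque': array([-0.01184918, -0.0511626 ,  0.02983251]), 'grip_width': 1.0012552203272576}
[587.32113747 -91.08518641 404.12322611]
[257.27548529 201.60228304]
[257.29362381 205.38326368]
```

View pics/w1.png

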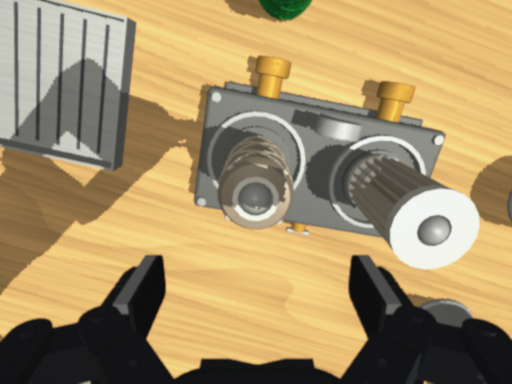

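The wrist view shows the wound cartridge's pipe tip at (257,195) and its top ring at (257,198). The pleated one is at (434,230). The predicted row was about 4 px lower, so I'll refine the position.

Run:
```python
from h import *
c=cap('wrist');g=cv2.cvtColor(c['color'],cv2.COLOR_BGR2HSV)
roi=(slice(160,235),slice(215,300))
m=((g[roi][...,2]>150)&(g[roi][...,1]<60)).astype(np.uint8)*255
cs=cv2.findContours(m,cv2.RETR_EXTERNAL,cv2.CHAIN_APPROX_NONE)[0]
k=max(cs,key=cv2.contourArea);print(cv2.contourArea(k),cv2.boundingRect(k),cv2.fitEllipse(k),cv2.minEnclosingCircle(k))
cx,cy=cv2.minEnclosingCircle(k)[0];print('ring',onz(c,215+cx,160+cy,178))
print('tip',onz(c,257,195.5,182))
cv2.imwrite('pics/w1c.png',cv2.resize(c['color'][150:240,205:310],(700,600),interpolation=cv2.INTER_CUBIC))
```

```text
1905.5 (10, 18, 65, 49) ((43.21274948120117, 41.56814956665039), (46.025115966796875, 60.78050994873047), 79.63903045654297) ((40.5, 39.0), 35.41549301147461)
ring [ 510.22508546 -115.67389527  178.        ]
tip [ 514.506607  -115.4591903  182.       ]
```

View pics/w1c.png

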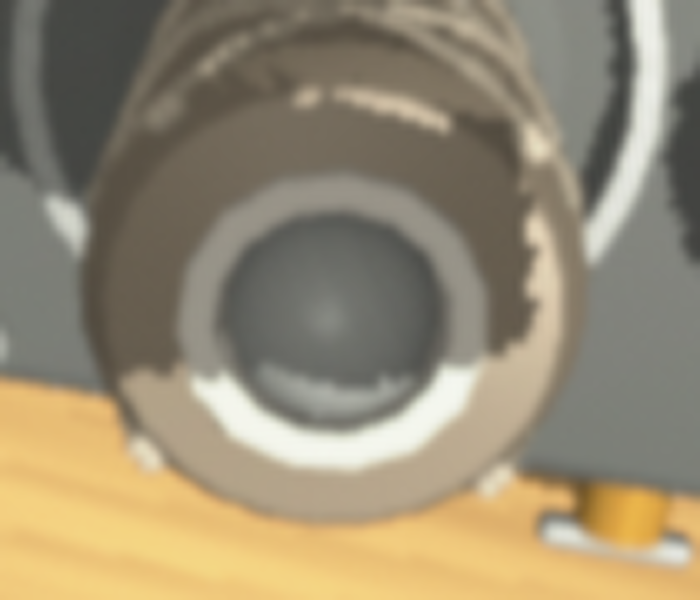

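Run:
```python
from h import *
c=cap('wrist');s=sense();p=onz(c,255.1,198.15,178);print(p,s['eef_pos'])
t=cap('top');print('top view ring/tip pred',proj(t,[p[0],p[1],184]))
M=R.from_quat(s['ee_rot'],scalar_first=True).as_matrix();print(M.T@(p-s['eef_pos']))
```

```text
[ 510.63373951 -115.47671768  178.        ] [ 508.55096414 -118.4918333   269.31758641]
top view ring/tip pred [308.21948253 214.75758935]
[-2.19543141 -2.91536432 91.31818655]
```

>>> move_arm(rows=[[[-2,-2,20,0,1],[-2,-2,40,0,1],[-2,-2,60,0,1],[-2,-2,80,0,1],[-2,-2,100,0,1],[-2,-2,115,0,1],[-2,-2,125,0,1],[-2,-2,132,0,1],[-2,-2,135,0,1],[-2,-2,135,0,1]]])

```text
time_s: 3.2
eef_pos: [510.0, -115.9, 134.5]
ee_rot: [-0.0, 0.808, -0.589, -0.0]
force: [-0.0, 0.2, 0.3]
grip_width: 1.002
```

Run:
```python
from h import *
s=sense();print(s['eef_pos'],s['force'],s['wrist_torque'],s['joints'])
c=cap('wrist','w2.png');print(onz(c,255,198,178))
```

```text
[ 509.97497905 -115.92734496  134.51276482] [-0.0411446   0.16457011  0.266899  ] [ 0.01402225  0.02308857 -0.02929566] [-4.47929403e-01  4.15558558e-01  1.64387884e+00  3.64585180e-04
  1.08209864e+00  8.10378365e-01]
[557.45194382 -99.03277707 178.        ]
```

View pics/w2.png

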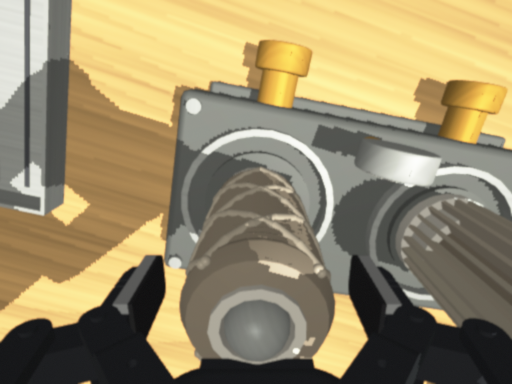

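The wrist view shows the cartridge (about column 257) centred between the fingers (inner edges 165 and 350), with no contact. Closing now.

>>> move_arm(rows=[[[0,0,0,0,0],[0,0,0,0,-1],[0,0,0,0,-1],[0,0,0,0,-1],[0,0,0,0,-1],[0,0,0,0,-1],[0,0,0,0,-1]]], squeeze=45)

```text
time_s: 4.12
eef_pos: [510.4, -115.9, 135.3]
ee_rot: [-0.0, 0.809, -0.588, 0.001]
force: [-0.7, 2.1, 5.3]
grip_width: 0.721
```

```bash
cat > st.py <<'E'
from h import *
s=sense();print(s['eef_pos'].round(2),'F',s['force'].round(2),'T',s['wrist_torque'].round(3),'g',s['grip_width'],'q6 %.4f'%s['joints'][5],'q1 %.4f'%s['joints'][0],'tau6 %.3f'%s['tau'][5],'t',s['time_s'])
E
python3 st.py
```

```text
[ 510.38 -115.94  135.33] F [-0.74  2.09  5.3 ] T [0.27  0.172 0.033] g 0.7214141617942478 q6 0.8104 q1 -0.4477 tau6 0.013 t 4.125
```

>>> move_arm(rows=[[[0,0,0,-0.5,-1],[0,0,0,-1,-1],[0,0,0,-1.5,-1],[0,0,0,-2,-1],[0,0,0,-2.5,-1],[0,0,0,-2.5,-1],[0,0,0,-2.5,-1]]])

```text
time_s: 5.0
eef_pos: [510.4, -116.0, 135.4]
ee_rot: [-0.0, 0.878, -0.478, 0.001]
force: [-0.6, -0.1, 1.5]
grip_width: 0.714
```

```bash
python3 st.py
```

```text
[ 510.35 -115.96  135.37] F [-0.56 -0.14  1.47] T [0.125 0.079 0.033] g 0.7143730096477278 q6 0.5495 q1 -0.4478 tau6 0.018 t 5.0
```

>>> move_arm(rows=[[[0,0,0,-0.4,-1],[0,0,0,-0.75,-1],[0,0,0,-0.75,-1]]])

```text
time_s: 5.38
eef_pos: [510.4, -116.0, 135.4]
ee_rot: [-0.0, 0.896, -0.444, 0.001]
force: [-0.5, 0.2, 0.8]
grip_width: 0.72
```

```bash
python3 st.py
```

```text
[ 510.35 -115.95  135.37] F [-0.48  0.19  0.81] T [0.165 0.091 0.041] g 0.7195005147451736 q6 0.4712 q1 -0.4477 tau6 -0.165 t 5.375
```

>>> move_arm(rows=[[[0,0,0,-0.3,-1],[0,0,0,-0.6,-1],[0,0,0,-0.6,-1]]])

```text
time_s: 5.75
eef_pos: [510.3, -116.0, 135.3]
ee_rot: [-0.0, 0.91, -0.415, 0.001]
force: [0.2, -0.0, 0.9]
grip_width: 0.721
```

```bash
python3 st.py
```

```text
[ 510.33 -115.96  135.35] F [ 0.25 -0.03  0.89] T [0.168 0.055 0.021] g 0.7208285910406563 q6 0.4079 q1 -0.4477 tau6 -0.148 t 5.75
```

>>> move_arm(rows=[[[0,0,0,-0.3,-1],[0,0,0,-0.6,-1],[0,0,0,-0.6,-1]]])

```text
time_s: 6.12
eef_pos: [510.3, -116.0, 135.4]
ee_rot: [-0.0, 0.923, -0.386, 0.001]
force: [-0.1, 0.3, 1.3]
grip_width: 0.717
```

```bash
python3 st.py
```

```text
[ 510.31 -116.    135.37] F [-0.08  0.33  1.34] T [0.16  0.091 0.012] g 0.7167791596610611 q6 0.3444 q1 -0.4477 tau6 -0.152 t 6.125
```

>>> move_arm(rows=[[[0,0,0,-0.4,-1],[0,0,0,-0.7,-1],[0,0,0,-0.7,-1]]])

```text
time_s: 6.5
eef_pos: [510.3, -115.9, 135.4]
ee_rot: [-0.0, 0.936, -0.352, 0.001]
force: [0.0, 1.3, 2.2]
grip_width: 0.718
```

```bash
python3 st.py
```

```text
[ 510.27 -115.87  135.36] F [0.03 1.31 2.17] T [ 0.338  0.172 -0.075] g 0.7180150517672221 q6 0.2712 q1 -0.4476 tau6 -0.165 t 6.5
```

>>> move_arm(rows=[[[0,0,0,-0.2,-1],[0,0,0,-0.4,-1],[0,0,0,-0.4,-1]]])

```text
time_s: 6.88
eef_pos: [510.2, -115.9, 135.4]
ee_rot: [-0.0, 0.943, -0.332, 0.001]
force: [-0.4, 1.2, 1.3]
grip_width: 0.719
```

```bash
python3 st.py
```

```text
[ 510.24 -115.86  135.35] F [-0.41  1.23  1.28] T [ 0.328  0.148 -0.656] g 0.7185586788035568 q6 0.2293 q1 -0.4477 tau6 -0.705 t 6.875
```

The stop is felt: Tz rose to −0.66 N·m after about 0.55 rad. I'll back off about 2° and try a small lift.

>>> move_arm(rows=[[[0,0,0,0.3,-1],[0,0,0,0.3,-1],[0,0,-3,0.3,-1],[0,0,-6,0.3,-1],[0,0,-8,0.3,-1],[0,0,-8,0.3,-1]]])

```text
time_s: 7.62
eef_pos: [510.3, -115.9, 143.5]
ee_rot: [-0.0, 0.938, -0.347, 0.001]
force: [0.1, -0.5, -4.0]
grip_width: 0.721
```

```bash
python3 st.py
```

```text
[ 510.25 -115.87  143.47] F [ 0.13 -0.48 -3.97] T [-0.043  0.047  0.006] g 0.7208617190625061 q6 0.2607 q1 -0.4477 tau6 -0.001 t 7.625
```

>>> move_arm(rows=[[[0,0,-10,0,-1],[0,0,-25,0,-1],[0,0,-40,0,-1],[0,0,-55,0,-1],[0,0,-70,0,-1],[0,0,-85,0,-1],[0,0,-100,0,-1],[0,0,-115,0,-1],[0,0,-130,0,-1],[0,0,-142,0,-1],[0,0,-150,0,-1],[0,0,-150,0,-1]]], squeeze=60)

```text
time_s: 9.12
eef_pos: [510.1, -115.9, 293.8]
ee_rot: [-0.0, 0.938, -0.347, 0.001]
force: [-0.5, -0.3, -3.6]
grip_width: 0.717
```

```bash
cat >> st.py <<'E'
M=R.from_quat(s['ee_rot'],scalar_first=True).as_matrix()
print('to tray',(M.T@(np.array([515.6,155.7,s['eef_pos'][2]])-s['eef_pos'])).round(1),'tilt',np.arccos(-M[2,2]))
c=cap('side','s1.png');cv2.imwrite('pics/s1c.png',cv2.resize(c['color'][60:290,200:400],(600,600)))
E
python3 st.py
```

```text
[ 510.15 -115.9   293.81] F [-0.5  -0.35 -3.62] T [-0.073  0.021  0.086] g 0.716814859713105 q6 0.2607 q1 -0.4478 tau6 0.000 t 9.125
to tray [-1.726e+02 -2.098e+02 -1.000e-01] tilt 0.0019837898988453897
```

View pics/s1c.png

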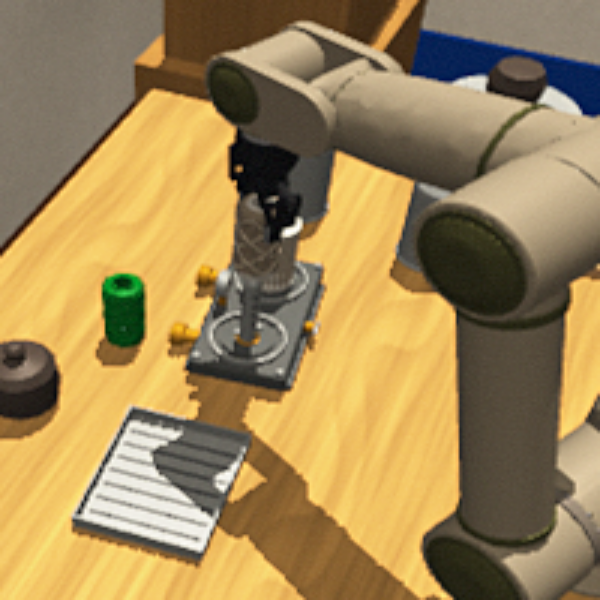

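The cropped side view shows the cartridge in the gripper above the bare standpipe (tip at crop (250,285)). The pleated one is still in place behind it. By kinematics the underside is at about 209 mm. I'll rise a little more, then cross to the tray.

>>> move_arm(rows=[[[0,0,-10,0,-1],[0,0,-15,0,-1],[-15,-18,-15,0,-1],[-38,-46,-15,0,-1],[-63,-77,-15,0,-1],[-88,-107,-15,0,-1],[-113,-137,-15,0,-1],[-138,-168,-15,0,-1],[-158,-192,-15,0,-1],[-169,-205,-15,0,-1],[-173,-210,-15,0,-1],[-173,-210,-15,0,-1]]])

```text
time_s: 10.68
eef_pos: [515.4, 155.7, 308.2]
ee_rot: [-0.0, 0.938, -0.347, 0.0]
force: [0.2, 0.4, -3.0]
grip_width: 0.711
```

```bash
sed -i 's/s1/s2/g;s/60:290,200:400/130:290,180:340/' st.py; python3 st.py
```

```text
[515.41 155.72 308.24] F [ 0.16  0.42 -3.02] T [-0.084 -0.024  0.015] g 0.7114553837431973 q6 0.7848 q1 0.0758 tau6 0.069 t 10.675
to tray [ 0.2 -0.1  0. ] tilt 0.0009893769437947283
```

View pics/s2c.png

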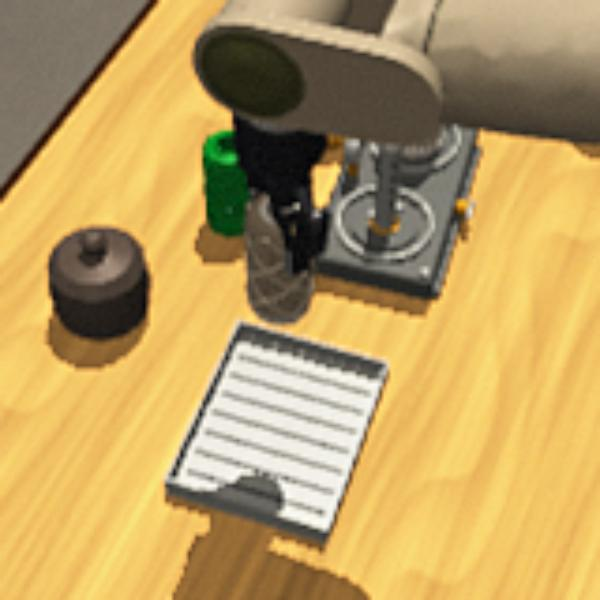

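The cropped side view shows the cartridge hanging upright over the tray region and the standpipe left bare. Kinematics put it over the tray centre. Underside is about 224 mm above the bench, so I'll descend about 221 mm, slowly at the end.

>>> move_arm(rows=[[[0,0,12,0,-1],[0,0,35,0,-1],[0,0,60,0,-1],[0,0,85,0,-1],[0,0,110,0,-1],[0,0,135,0,-1],[0,0,160,0,-1],[0,0,182,0,-1],[0,0,198,0,-1],[0,0,207,0,-1],[0,0,210,0,-1],[0,0,210,0,-1]]])

```text
time_s: 12.22
eef_pos: [515.9, 155.3, 98.6]
ee_rot: [-0.0, 0.938, -0.347, 0.001]
force: [0.2, 0.5, -2.9]
grip_width: 0.714
```

```bash
python3 st.py
```

```text
[515.92 155.34  98.65] F [ 0.23  0.5  -2.91] T [ 0.031  0.028 -0.041] g 0.7139389219478675 q6 0.7848 q1 0.0751 tau6 -0.000 t 12.225
to tray [-0.5 -0.1 -0. ] tilt 0.0018338530824527927
```

>>> move_arm(rows=[[[0,0,2,0,-1],[0,0,4,0,-1],[0,0,6,0,-1],[0,0,8,0,-1],[0,0,9,0,-1],[0,0,10,0,-1],[0,0,10,0,-1]]])

```text
time_s: 13.15
eef_pos: [516.0, 155.4, 88.7]
ee_rot: [-0.0, 0.938, -0.347, 0.001]
force: [-0.1, -0.7, -2.4]
grip_width: 0.713
```

```bash
python3 st.py
```

```text
[515.96 155.39  88.74] F [-0.12 -0.7  -2.42] T [-0.01   0.017 -0.027] g 0.7132421023859429 q6 0.7848 q1 0.0752 tau6 0.000 t 13.15
to tray [-0.5 -0.  -0. ] tilt 0.0019583550925514966
```

>>> move_arm(rows=[[[0,0,0.5,0,-1],[0,0,1,0,-1],[0,0,1.5,0,-1],[0,0,1.8,0,-1],[0,0,1.8,0,-1]]])

```text
time_s: 13.82
eef_pos: [516.1, 155.4, 87.5]
ee_rot: [-0.0, 0.938, -0.347, 0.001]
force: [-2.0, -0.1, 5.0]
grip_width: 0.715
```

```bash
python3 st.py
```

```text
[516.14 155.44  87.46] F [-1.96 -0.05  5.01] T [0.112 0.471 0.032] g 0.7147912194483311 q6 0.7848 q1 0.0752 tau6 0.023 t 13.825
to tray [-0.6  0.2 -0. ] tilt 0.002583593886011809
```

Contact with the floor is felt: the vertical force went from −2.4 to +5 N. Release gradually.

>>> move_arm(rows=[[[0,0,0,0,0.42],[0,0,0,0,0.46],[0,0,0,0,0.52],[0,0,0,0,0.6],[0,0,0,0,0.75],[0,0,0,0,0.9],[0,0,0,0,1],[0,0,0,0,1],[0,0,0,0,1]]])

```text
time_s: 15.0
eef_pos: [516.1, 155.4, 87.5]
ee_rot: [-0.0, 0.938, -0.347, 0.001]
force: [-0.4, 0.9, 0.5]
grip_width: 1.0
```

```bash
python3 st.py; python3 -c "
from h import *
cap('wrist','w3.png')"
```

```text
[516.14 155.44  87.47] F [-0.41  0.87  0.5 ] T [ 0.032  0.016 -0.014] g 1.000162011633834 q6 0.7848 q1 0.0752 tau6 -0.000 t 15.0
to tray [-0.6  0.2 -0. ] tilt 0.002617789893612893
```

View pics/w3.png

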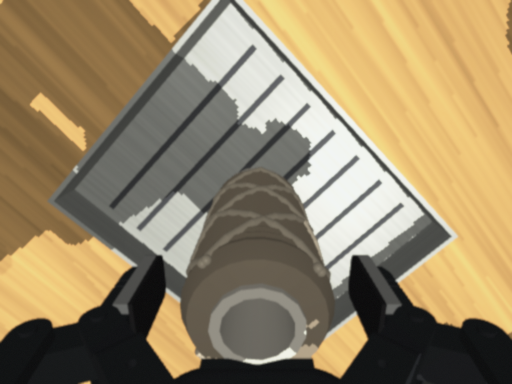

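The wrist view shows the cartridge upright in the tray, with its ring at (257,325), and clear gaps to both fingers (165 and 350). I'll rise straight up.

>>> move_arm(rows=[[[0,0,-8,0,1],[0,0,-20,0,1],[0,0,-40,0,1],[0,0,-65,0,1],[0,0,-90,0,1],[0,0,-120,0,1],[0,0,-150,0,1],[0,0,-180,0,1],[0,0,-200,0,1],[0,0,-210,0,1],[0,0,-210,0,1],[0,0,-210,0,1]]])

```text
time_s: 16.6
eef_pos: [515.3, 155.4, 296.7]
ee_rot: [-0.0, 0.938, -0.347, 0.001]
force: [-0.3, -0.0, -0.1]
grip_width: 0.997
```

```bash
sed -i 's/s2/s3/g' st.py; python3 st.py
python3 - <<'E'
from h import *
w=cv2.resize(cap('wrist')['color'],(400,300));s=cv2.resize(cap('side')['color'][120:300,180:420],(400,300))
cv2.imwrite('pics/end.png',np.hstack([w,s]))
E
```

```text
[515.31 155.44 296.67] F [-0.33 -0.04 -0.11] T [-0.001  0.011 -0.003] g 0.9966912325017702 q6 0.7847 q1 0.0753 tau6 -0.000 t 16.6
to tray [ 0.1 -0.4  0. ] tilt 0.0011558238109054153
```

View pics/end.png

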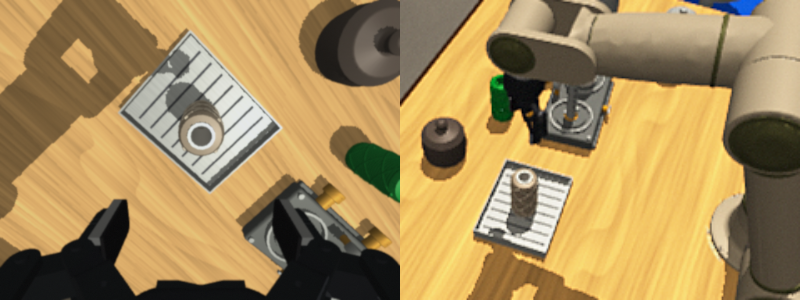

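The combined picture shows the cartridge upright in the middle of the tray: ring at (201,135) in the wrist half, top at (523,178) in the side half. The gripper is clear of everything.

```bash
python3 -c "
from rig import ctrl
print(ctrl.finish_job())"
```

```text
the job is handed in; nothing more can be done
None
```

The string-wound cartridge is off its standpipe and standing upright near the middle of the drip tray. I handed the job in at about 17 s of the 61 s allowed, and the hand-in reports no verdict.

- **Unlocking:** I gripped it at 45 N and turned it anticlockwise in small steps. It met the stop after about 0.55 rad, where the torque rose to 0.66 N·m. I then backed off 0.03 rad and lifted it straight off.
- **Setting down:** I lowered it until I felt light contact with the tray floor (about 5 N), opened the fingers gradually and rose clear.
- **Last checks:** The final pictures show the cartridge upright in the tray, and the arm's readings show the gripper open with almost no force on it. No check failed.
- **Not checked closely:**
    - **Standpipe:** I could not read its angle. The peak torque was just under the roughly 0.7 N·m needed to unscrew it, so it should not have moved.
    - **Other objects:** I only looked at these in the pictures and did not measure them. The pleated cartridge was still in place in the picture taken after the lift, and the last pictures don't show it clearly. The arm felt no unexpected contact.
    - **Position:** The side view's first height estimate for the pipe tip was about 16 mm low, so I used the top and wrist views, which agreed to within about 2 mm.

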